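Feel out the hidden probe port of the tea warmer

TASK

Take the stem thermometer out of its wooden stand, set its tip upright in the channel of the tea warmer's cover and slide it gently along the channel floor until it drops through the hidden sprung shutter of the probe port. Press it fully home, so that it stands upright with its collar flat on the cover, and let go. Never press it hard against the warmer, and leave the bowl, the cup and the caddy alone.

Things in the scene. Friction and masses are not known exactly. Their poses are not given: they have to be found in the camera images.
- warmer: Fixed, rigid tea-sample warmer: grey-painted box, 140 (its x) x 240 (its y) x 75 mm high, steel discs on top, display and knob on its front (-x). Origin: centre of its underside, on the table; z up. Along the middle of its flat cover (top at 75 mm) runs a straight channel parallel to its y: centred on x = 0, 14 mm wide, 110 mm long (y = -55 to +55 mm), 4 mm deep.
- channel_mid (a point): Middle of the white plastic channel floor, 71 mm above the table; axes as the warmer's. The floor is rigid and fixed but for one 12 x 12 mm square port, 55 mm deep, centred across the channel (x = 0), its centre anywhere from y = -35 to +35 mm of here (new each time, not measured). A sprung shutter of the same white closes it flush, so it can hardly be seen.
- shutter (a joint): How far the port's shutter is pushed down, in m: 0 closed and flush, 0.034 when the thermometer is fully home, 0.045 at its stop. Its spring is light: about 0.4 N to start it, 0.9 N when the thermometer is home; the thermometer's own weight keeps it down.
- stand: Fixed wooden block, 70 x 70 x 48 mm high, with one round hole 13 mm wide and 42 mm deep in the middle of its top, in which the thermometer stands upright at the start. Origin: centre of its underside; z up.
- thermometer_centre (a point): Upright round stem thermometer, 90 mm tall, about 150 g. This point: on its axis, 45 mm above the tip; z points to the head. From the tip up: nose widening from 5 to 10 mm diameter over 8 mm; steel stem 10 mm thick to 38 mm; collar 22 mm wide to 42 mm; round plastic grip 23 mm thick to 90 mm. In the stand its tip is 10 mm above the table. Home in the port, this point is 82 mm above it.
- bowl: Bystander: green ceramic bowl, 84 mm wide, 50 mm high; origin at the centre of its underside.
- tasting_cup: Bystander: white ceramic mug, 72 mm wide, 65 mm high; origin at the centre of its underside.
- caddy: Bystander: closed steel tea caddy, 68 mm wide, 90 mm high; origin at the centre of its underside.
Mind the look-alikes: they are no part of the job. Of the things that look like the part that bears thermometer_centre, the smaller one is meant. What is shaped like the stand but orange is not meant.

How it is judged:
On the way, in this order (a step that is already met when the one before it is completed fails the run):
1. the thermometer is out of its stand (horizontal distance between thermometer_centre and stand above 0.06 m), for 0.1 s.
2. the thermometer, upright, rests its tip on the channel floor without being home (contact force between thermometer and warmer above 0.3 N and angle between thermometer_centre's own z axis and vertical below 0.25 rad and x of thermometer_centre in the frame of warmer between -0.01 and 0.01 m and z of thermometer_centre in the frame of warmer above 0.105 m), for 0.1 s.
At the end, for the whole second after the job is handed in: The thermometer stands in the port, released and at rest: shutter pushed down more than 31 mm, its centre less than 84.5 mm above the warmer's underside (collar within 2.5 mm of the cover) and within 5 mm of the channel's centre line, upright within 0.08 rad (value of joint shutter above 0.031 m and z of thermometer_centre in the frame of warmer below 0.0845 m and x of thermometer_centre in the frame of warmer between -0.005 and 0.005 m and angle between thermometer_centre's own z axis and vertical below 0.08 rad and linear speed of thermometer below 0.01 m/s); the robot touches nothing.
It fails at once if the thermometer is pressed against the warmer with more than 30 N (contact force between thermometer and warmer above 30 N).
It fails at once if a bystander is pushed more than 15 mm (distance of any of bowl, tasting_cup, caddy from where it was at the start of the episode above 0.015 m).
It also fails if it takes over 72 s, if anything falls off the work surface, if the arm or the gripper's body presses on something with over 40 N, if the wrist force passes 120 N, or if a joint passes its speed limit or range.

ROBOT

A 7-joint arm with a two-finger parallel gripper is mounted at the origin on the work surface. World frame = base frame: x ahead of the robot, y to its left, z up, the work surface at z = 0. Lengths are in m, angles in rad, forces in N, time in s.
With the tool pointing down it reaches from about 0.425 to 0.925 m from the base axis. Payload 6.8 kg.
Tool frame: the origin (TCP) lies at the very end of the fingers, on their centre line; the grasp point (between the pads) lies 19 mm behind it; z points along the fingers, x is the direction in which the jaws open and shut, and the axes are right-handed (so a half turn about z gives the same grasp; the last joint's range is limited). The gripper opens to 85 mm and grips with 20 to 120 N. Pads are 22 mm wide; open, the fingers measure 114 mm over their backs; the gripper's body (76 mm by 85 mm) begins 54 mm behind the grasp point. The pads swing forward as they close: fully open they stand 13 mm farther back than shut.
Start: joints at [-1.438, 0.477, 0.022, 1.555, -0.011, 1.109, -0.083], TCP at [0.161, 0.656, 0.231] pointing down, gripper open.
Joint ranges: [-2.96, 2.96], [-0.34, 2.1], [-1.41, 1.46], [0.24, 2.44], [-1.37, 4.51], [0.17, 1.92], [-2.96, 2.96]. Speed limits (rad/s): [2.39, 2.39, 3.14, 3.14, 3.14, 3.14, 3.14].

INTERFACE

Orientations are given as a rotation vector (axis times angle).
In Python, from bench import get_obs, imaging, hand_in gives the robot as it stands.
- The arm moves only by the tool send_rows, never from a script. Its argument "motion" is a list of rows, each an object with "dp": the shift along the world's x, y, z in m, a list of three; "rot": the turn, a rotation vector about the world's x, y, z in rad, a list of three; "grip": the finger opening in m, from 0 to 0.0854. In form: [{"dp": [dx, dy, dz], "rot": [ax, ay, az], "grip": grip}, ...]. A call has 1 to 20 rows; each row shifts and turns the pose as measured when the row begins; what a row does not reach is not made up. A row lasts 1/8 s, in which the tool goes at most 62.5 mm and 10.7 degrees, less where a joint would pass 70% of its speed; a pose out of reach is approached as far as the arm can. A call is refused whole if a number of a shift passes 0.0625 or a number of a turn 0.188, either way. A call with a gripper value outside its range is refused whole. The fingers move at their own pace and stop on an object; "grip_force" is the grip in N (left out, the last holds). Time passes only in rows, so rows that do not move let the fingers close. It gives the time, the measured TCP pose, the force and the opening at its end, in the units of the state.
- get_obs(): the state, without advancing time (a new reading comes with each control period).
- imaging.grab_frame(name): name is "side" or "top" or "wrist"; returns a dict with "img" (384x512x3 uint8, red, green, blue), "fx", "fy", "cx", "cy" (pixels), "D" ([k1, k2, p1, p2, k3] as OpenCV has them; the pictures are not rectified), "R" (3x3) and "t" (3): a world point X has camera coordinates R X + t. Camera axes: x right, y down, z forward; pixel columns grow to the right and rows downward; lengths in m; the calibration is good to about 2 mm. A picture is of the moment at which its call begins. There is no depth.
- hand_in(): hands the job in, once; it reports no verdict.
The state is a dict: "clock": time; "joints": joint angles; "qvel": joint speeds; "tau": joint torques, N m; "tcp_pos": TCP position; "orientation": TCP orientation; "contact_force": force on the tool from outside, world axes, zero at the start; "moment": the same for the moment, N m; "grip_width": finger opening in m.
Only numpy, scipy, OpenCV 4.12 (cv2) and the standard library are available. Lean on these libraries where they do the work, as an engineer would, in place of code of your own. Each camera call takes 0.05 s, during which the arm holds its last target. There are 200 camera calls.

## Working session

There is one attempt and no reset: what is moved stays moved. The work goes in short steps, Python scripts to look and compute and a tool call to move; the robot and the scene stay as the last step left them, time stands still between calls to the robot, and variables do not carry over. Pictures are saved under pics/ and viewed, about 8 in all and at most 12, crops included, and the job is handed in when it is done.

Besides the shell and the picture viewer there is one more tool, called after ">>>" in YAML: its name, and indented under it one key for each argument. send_rows: Moves the arm, as the interface text tells. Its arguments: {"type":"object","properties":{"motion":{"type":"array","items":{"type":"object","properties":{"dp":{"type":"array","items":{"type":"number"}},"rot":{"type":"array","items":{"type":"number"}},"grip":{"type":"number"}}}},"grip_force":{"type":"number"}},"required":["motion"]}

```bash
mkdir -p pics; cat > h.py <<'E'
import numpy as np,cv2,json
from bench import get_obs, imaging, hand_in
def grab(n,save=None):
    f=imaging.grab_frame(n)
    f['K']=np.array([[f['fx'],0,f['cx']],[0,f['fy'],f['cy']],[0,0,1.]])
    for k in('R','t','D'): f[k]=np.array(f[k],float)
    if save: cv2.imwrite(f'pics/{save}.png',f['img'][:,:,::-1])
    return f
def ray(f,uv):
    p=cv2.undistortPoints(np.array([[uv]],float),f['K'],f['D'])[0,0]
    return -f['R'].T@f['t'], f['R'].T@np.array([p[0],p[1],1])
def onz(f,uv,z):
    c,d=ray(f,uv); return c+d*(z-c[2])/d[2]
def proj(f,X):
    return cv2.projectPoints(np.array(X,float).reshape(-1,3),cv2.Rodrigues(f['R'])[0],f['t'],f['K'],f['D'])[0][:,0]
E
python3 - <<'E'
from h import *
import pickle
fs={n:grab(n) for n in('top','side')}
pickle.dump(fs,open('f0.pkl','wb'))
for n in fs: cv2.imwrite(f'pics/{n}0.png',cv2.resize(fs[n]['img'][:,:,::-1],(800,600),interpolation=cv2.INTER_CUBIC)); print(n,-fs[n]['R'].T@fs[n]['t'])
print(get_obs())
E
```

```text
top [0.50402145 0.00978489 0.8658254 ]
side [0.29966058 0.54569189 0.64065013]
{'clock': 0.1, 'joints': array([-1.43814457,  0.47772599,  0.02236355,  1.55631673, -0.01151366,
        1.10930455, -0.08311145]), 'qvel': array([ 0.001221  , -0.00196529,  0.00057508, -0.00090604, -0.00080498,
        0.00049942,  0.00051023]), 'tau': array([ 3.74292140e-03, -5.97761929e+01,  1.61342751e+00, -2.81957138e+01,
        1.28118010e-02,  5.02465366e-03,  3.58754085e-05]), 'tcp_pos': array([0.16083669, 0.65502513, 0.23043274]), 'orientation': array([ 2.47128440e+00,  1.93791002e+00, -1.89250610e-03]), 'contact_force': array([-0.11953621,  1.23857365, -0.13877202]), 'moment': array([-0.01691465, -0.0336756 ,  0.00844174]), 'grip_width': 0.08553037018272648}
```

View pics/top0.png

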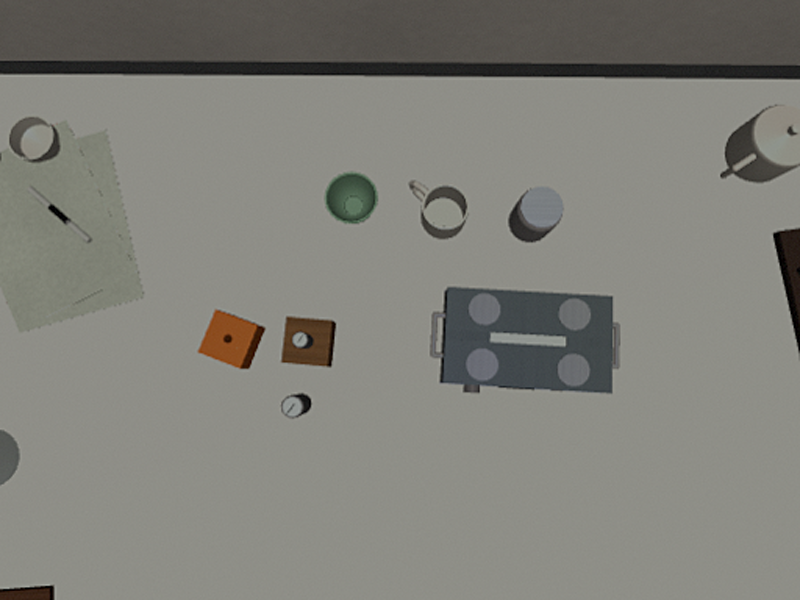

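View pics/side0.png

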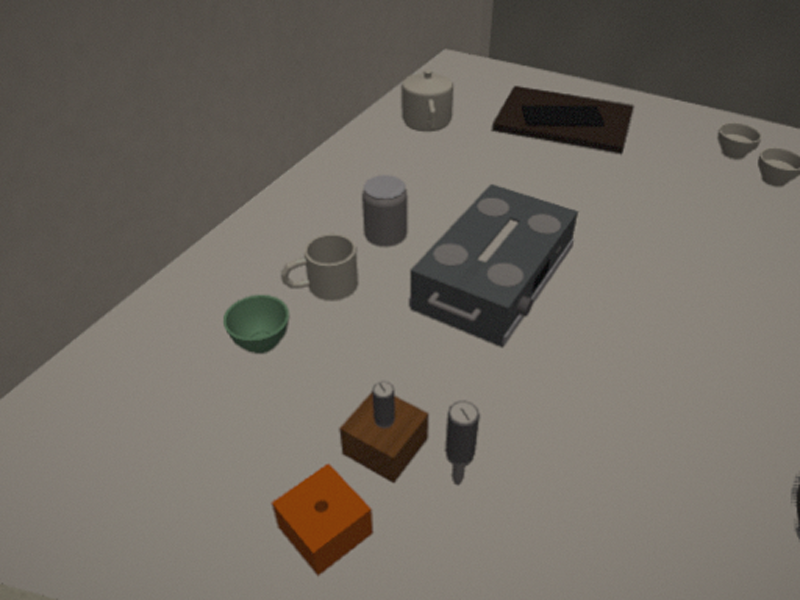

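The top view shows the thermometer head at (301,340) in the brown stand. The look-alike stands at (293,406). The channel runs (490,338)–(566,342), with the front knob at the bottom. The side view shows the head at (384,386).

```bash
python3 - <<'E'
from h import *
import pickle
fs=pickle.load(open('f0.pkl','rb'))
g=lambda p:[(p[0]+.5)/1.5625-.5,(p[1]+.5)/1.5625-.5]
T,S=fs['top'],fs['side']
print('head top',onz(T,g((301,340)),.1),'side',onz(S,g((384,386)),.1))
for n,f,box in(('top',T,(305,208,370,228)),('side',S,(300,135,335,172))):
    a=f['img'].astype(int); x0,y0,x1,y1=box
    m=np.zeros(a.shape[:2],np.uint8); m[y0:y1,x0:x1]=(a[y0:y1,x0:x1].sum(2)>(390 if n=='top' else 330))*255
    c=max(cv2.findContours(m,0,1)[0],key=cv2.contourArea).reshape(-1,2)
    P=np.array([onz(f,p,.071)[:2] for p in c.astype(float)])*1000
    print(n,len(c),cv2.minAreaRect(c.astype(np.float32)),'world mm',cv2.minAreaRect(P.astype(np.float32)))
    print(a[y0:y1,x0:x1].sum(2).max())
# box top corners
for p in((447,288),(612,297),(612,392),(441,383)): print(onz(T,g(p),.075))
for p in((495,187),(577,208),(495,308),(414,268)): print('s',onz(S,g(p),.075))
E
```

```text
head top [0.53834217 0.1593249  0.1       ] side [0.54314597 0.15400495 0.1       ]
top 102 ((337.5, 216.5), (47.32280349731445, 5.562355041503906), 3.2704880237579346) world mm ((548.4558715820312, -165.05990600585938), (106.34093475341797, 12.632865905761719), 87.87958526611328)
475
side 57 ((318.30328369140625, 153.8360595703125), (4.609327793121338, 33.161556243896484), 39.80556869506836) world mm ((550.9374389648438, -170.03140258789062), (103.13467407226562, 10.934109687805176), 87.83356475830078)
404
[ 0.61988354 -0.04743026  0.075     ]
[ 0.61100839 -0.28685648  0.075     ]
[ 0.47466968 -0.28307336  0.075     ]
[ 0.48201621 -0.04012875  0.075     ]
s [ 0.60563151 -0.28566387  0.075     ]
s [ 0.47843824 -0.29247099  0.075     ]
s [ 0.49843733 -0.03697693  0.075     ]
s [ 0.62156652 -0.05648734  0.075     ]
```

>>> send_rows:
  motion:
    - {"dp":[0.031,-0.041,0.0],"rot":[0,0,0.017],"grip":0.085}
    - {"dp":[0.031,-0.041,0.0],"rot":[0,0,0.017],"grip":0.085}
    - {"dp":[0.031,-0.041,0.0],"rot":[0,0,0.017],"grip":0.085}
    - {"dp":[0.031,-0.041,0.0],"rot":[0,0,0.017],"grip":0.085}
    - {"dp":[0.031,-0.041,0.0],"rot":[0,0,0.017],"grip":0.085}
    - {"dp":[0.031,-0.041,0.0],"rot":[0,0,0.017],"grip":0.085}
    - {"dp":[0.031,-0.041,0.0],"rot":[0,0,0.017],"grip":0.085}
    - {"dp":[0.031,-0.041,0.0],"rot":[0,0,0.017],"grip":0.085}
    - {"dp":[0.031,-0.041,0.0],"rot":[0,0,0.017],"grip":0.085}
    - {"dp":[0.031,-0.041,0.0],"rot":[0,0,0.017],"grip":0.085}
    - {"dp":[0.031,-0.041,0.0],"rot":[0,0,0.017],"grip":0.085}
    - {"dp":[0.02,-0.02,0.0],"rot":[0,0,0.017],"grip":0.085}
  grip_force: 40

```text
clock: 1.6
tcp_pos: [0.5257, 0.1666, 0.2263]
orientation: [2.247, 2.193, -0.012]
contact_force: [0.3, 0.3, 0.3]
grip_width: 0.085
```

```bash
cat >> h.py <<'E'
from scipy.spatial.transform import Rotation as Ro
def st():
    o=get_obs(); M=Ro.from_rotvec(o['orientation']).as_matrix()
    print('t',round(o['clock'],2),'tcp',o['tcp_pos'].round(4),'xax',M[:,0].round(4),'zax',M[:,2].round(4),'F',o['contact_force'].round(2),'M',o['moment'].round(3),'g',round(o['grip_width'],4)); return o
E
python3 - <<'E'
from h import *
import pickle
st(); f=grab('wrist','w1'); pickle.dump(f,open('w1.pkl','wb'))
print(-f['R'].T@f['t'], proj(f,[[.54,.157,.1],[.54,.157,.05]]))
E
```

```text
t 1.6 tcp [0.5257 0.1666 0.2263] xax [ 0.0243  0.9997 -0.0068] zax [-0.0038 -0.0067 -1.    ] F [0.3  0.29 0.33] M [0.063 0.009 0.013] g 0.085
[0.45441655 0.1691456  0.37020214] [[243.88519174 191.79522817]
 [245.34500572 179.05569881]]
```

View pics/w1.png

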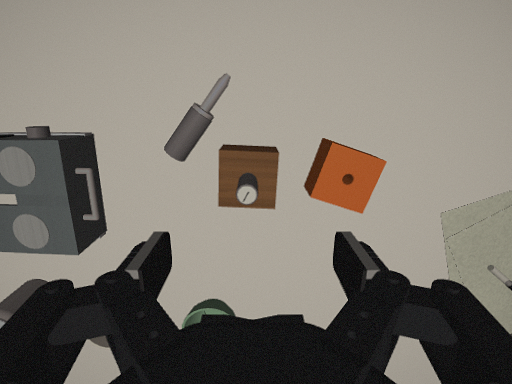

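The wrist view shows the head centre at (247,194), and the stand top corners run from (219,146) to (278,208).

```bash
python3 - <<'E'
from h import *
import pickle
f=pickle.load(open('w1.pkl','rb'))
print(onz(f,(247,194),.1))
fs=pickle.load(open('f0.pkl','rb'))
for p in((219.5,152.5),(278.5,152.5),(275.5,208),(218.5,206.5)): print(onz(f,p,.048))
g=lambda p:[(p[0]+.5)/1.5625-.5,(p[1]+.5)/1.5625-.5]
from scipy.optimize import least_squares
r=least_squares(lambda x:np.r_[proj(fs['top'],[*x,.1])[0]-g((301,340)),proj(fs['side'],[*x,.1])[0]-g((384,386)),proj(f,[*x,.1])[0]-[247,194]],[.54,.157]); print(r.x,r.fun)
E
```

```text
[0.54242455 0.16009719 0.1       ]
[0.50781365 0.12776405 0.048     ]
[0.50940247 0.19649554 0.048     ]
[0.57827902 0.19295841 0.048     ]
[0.5748043  0.12273338 0.048     ]
[0.54176463 0.15892483] [ 0.24623182 -1.54935892 -0.79915335  2.35774915 -1.16970804 -0.59238639]
```

>>> send_rows:
  motion:
    - {"dp":[0.0165,-0.007,-0.02],"rot":[0.0067,-0.0038,-0.01],"grip":0.085}
    - {"dp":[0,0,-0.03],"rot":[0,0,0],"grip":0.085}
    - {"dp":[0,0,-0.03],"rot":[0,0,0],"grip":0.085}
    - {"dp":[0,0,0],"rot":[0,0,0],"grip":0.085}

```text
clock: 2.15
tcp_pos: [0.545, 0.1554, 0.1439]
orientation: [2.264, 2.175, -0.0]
contact_force: [0.3, -0.2, 1.0]
grip_width: 0.0848
```

```bash
python3 -c "
from h import *
st()"
```

```text
t 2.15 tcp [0.545  0.1554 0.1439] xax [ 0.0401  0.9992 -0.0015] zax [ 0.0013 -0.0016 -1.    ] F [ 0.28 -0.17  0.99] M [ 0.034  0.028 -0.015] g 0.0848
```

>>> send_rows:
  motion:
    - {"dp":[-0.0025,0.004,-0.02],"rot":[0,0,0],"grip":0.085}
    - {"dp":[0,0,-0.025],"rot":[0,0,0],"grip":0.085}
    - {"dp":[0,0,-0.02],"rot":[0,0,0],"grip":0.085}
    - {"dp":[0,0,-0.01],"rot":[0,0,0],"grip":0.085}
    - {"dp":[0,0,0],"rot":[0,0,0],"grip":0.085}

```text
clock: 2.78
tcp_pos: [0.5455, 0.1622, 0.0728]
orientation: [2.261, 2.175, 0.011]
contact_force: [-0.2, 0.4, 0.4]
grip_width: 0.0853
```

```bash
python3 - <<'E'
from h import *
st(); f=grab('wrist','w2'); print(proj(f,[[.542,.1595,.1]]))
f=grab('side'); cv2.imwrite('pics/s2.png',cv2.resize(f['img'][190:340,170:340,::-1],None,fx=4,fy=4,interpolation=2))
a=cv2.imread('pics/w2.png'); b=cv2.imread('pics/s2.png'); cv2.imwrite('pics/c2.png',np.vstack([cv2.resize(a[100:384],(452,251)),cv2.resize(b,(452,348))]))
E
```

```text
t 2.77 tcp [0.5455 0.1622 0.0728] xax [0.0388 0.9992 0.0025] zax [ 0.0079  0.0022 -1.    ] F [-0.15  0.43  0.37] M [-0.002 -0.023 -0.02 ] g 0.0853
[[246.54215582 254.72709931]]
```

View pics/c2.png

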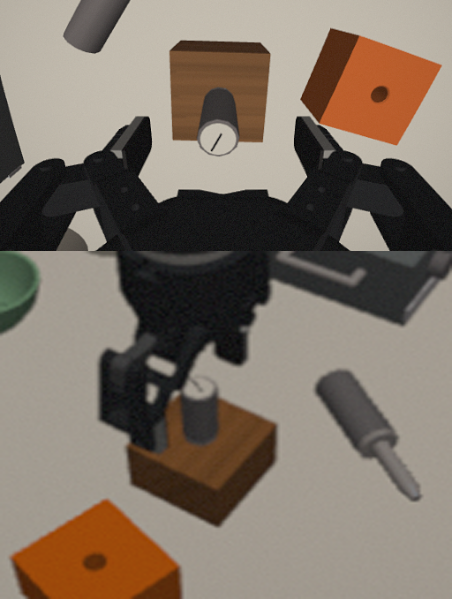

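The wrist view puts the head at (247,256), which agrees with my prediction to about 1 px. The stem sits between the open pads. The look-alike has toppled onto the table by itself, well clear of the work.

>>> send_rows:
  motion:
    - {"dp":[-0.003,-0.0025,-0.007],"rot":[-0.002,0.008,0],"grip":0.085}
    - {"dp":[0,0,0],"rot":[0,0,0],"grip":0.085}
    - {"dp":[0,0,0],"rot":[0,0,0],"grip":0.085}

```text
clock: 3.25
tcp_pos: [0.5439, 0.1599, 0.0676]
orientation: [2.264, 2.177, 0.005]
contact_force: [-0.6, -0.3, 0.3]
grip_width: 0.085
```

```bash
python3 -c "
from h import *
st()"
```

```text
t 3.25 tcp [0.5439 0.1599 0.0676] xax [0.0391 0.9992 0.0017] zax [ 0.0031  0.0016 -1.    ] F [-0.57 -0.3   0.34] M [-0.001  0.01   0.002] g 0.085
```

>>> send_rows:
  motion:
    - {"dp":[-0.0015,0,-0.004],"rot":[-0.001,0.003,0],"grip":0.085}
    - {"dp":[0,0,0],"rot":[0,0,0],"grip":0.06}
    - {"dp":[0,0,0],"rot":[0,0,0],"grip":0.04}
    - {"dp":[0,0,0],"rot":[0,0,0],"grip":0.03}
    - {"dp":[0,0,0],"rot":[0,0,0],"grip":0.015}
    - {"dp":[0,0,0],"rot":[0,0,0],"grip":0.015}
    - {"dp":[0,0,0],"rot":[0,0,0],"grip":0.015}
    - {"dp":[0,0,0],"rot":[0,0,0],"grip":0.015}
  grip_force: 40

```text
clock: 4.25
tcp_pos: [0.5423, 0.1598, 0.0636]
orientation: [-2.264, -2.177, -0.001]
contact_force: [-0.1, -0.4, 0.7]
grip_width: 0.0221
```

```bash
python3 -c "
from h import *
st()"
```

```text
t 4.25 tcp [0.5423 0.1598 0.0636] xax [3.920e-02 9.992e-01 6.000e-04] zax [-0.e+00  6.e-04 -1.e+00] F [-0.09 -0.44  0.73] M [ 0.049  0.037 -0.018] g 0.0221
```

>>> send_rows:
  motion:
    - {"dp":[0,0,0.02],"rot":[0,0,0],"grip":0.015}
    - {"dp":[0,0,0.04],"rot":[0,0,0],"grip":0.015}
    - {"dp":[0,0,0.04],"rot":[0,0,0],"grip":0.015}
    - {"dp":[0,0,0.03],"rot":[0,0,0],"grip":0.015}
    - {"dp":[0,-0.03,0.005],"rot":[0,0,0],"grip":0.015}
    - {"dp":[0.001,-0.04,0],"rot":[0,0,0],"grip":0.015}
    - {"dp":[0.001,-0.04,0],"rot":[0,0,0],"grip":0.015}
    - {"dp":[0.001,-0.04,0],"rot":[0,0,0],"grip":0.015}
    - {"dp":[0.001,-0.04,0],"rot":[0,0,0],"grip":0.015}
    - {"dp":[0.001,-0.04,0],"rot":[0,0,0],"grip":0.015}
    - {"dp":[0,-0.02,0],"rot":[0,0,0],"grip":0.015}
    - {"dp":[0,0,0],"rot":[0,0,0],"grip":0.015}
    - {"dp":[0,0,0],"rot":[0,0,0],"grip":0.015}

```text
clock: 5.88
tcp_pos: [0.5421, -0.0959, 0.1995]
orientation: [-2.257, -2.179, 0.007]
contact_force: [0.8, 1.1, -1.1]
grip_width: 0.0219
```

```bash
python3 - <<'E'
from h import *
import pickle
st(); f=grab('wrist','w3'); pickle.dump(f,open('w3.pkl','wb'))
cv2.imwrite('pics/w3b.png',cv2.resize(f['img'][:,:,::-1],(800,600),interpolation=2))
E
```

```text
t 5.88 tcp [ 0.5421 -0.0959  0.1995] xax [ 3.550e-02  9.994e-01 -1.000e-04] zax [-6.2e-03  2.0e-04 -1.0e+00] F [ 0.76  1.08 -1.06] M [ 0.035 -0.009  0.049] g 0.0219
```

View pics/w3b.png

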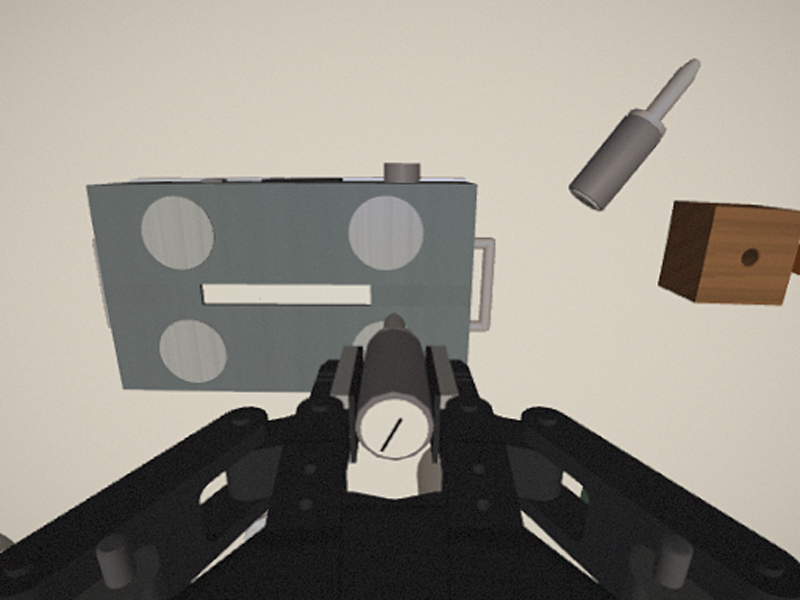

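The wrist view shows the channel corners at about (202,284), (371,286), (372,304) and (202,304). The thermometer is held upright, with its nose at (395,318).

```bash
python3 - <<'E'
from h import *
import pickle
f=pickle.load(open('w3.pkl','rb'))
g=lambda p:[(p[0]+.5)/1.5625-.5,(p[1]+.5)/1.5625-.5]
print('cam',-f['R'].T@f['t'])
for p in((202,284),(371,286),(372,304),(202,304)): print(onz(f,g(p),.075).round(4),onz(f,g(p),.071).round(4))
for p in((88,185),(476,184),(466,391),(123,388)): print(onz(f,g(p),.075).round(4))
print('tip z.146',onz(f,g((395,316)),.146))
E
```

```text
cam [ 0.47116411 -0.0935461   0.34366072]
[ 0.5406 -0.2201  0.075 ] [ 0.5416 -0.222   0.071 ]
[ 0.5458 -0.1109  0.075 ] [ 0.5469 -0.1112  0.071 ]
[ 0.5579 -0.1109  0.075 ] [ 0.5592 -0.1112  0.071 ]
[ 0.5541 -0.2223  0.075 ] [ 0.5553 -0.2242  0.071 ]
[ 0.4748 -0.2829  0.075 ]
[ 0.4843 -0.0446  0.075 ]
[ 0.6234 -0.0491  0.075 ]
[ 0.6141 -0.2897  0.075 ]
tip z.146 [ 0.54145208 -0.09556128  0.146     ]
```

>>> send_rows:
  motion:
    - {"dp":[0.005,-0.014,-0.01],"rot":[0,-0.006,-0.003],"grip":0.015}
    - {"dp":[0.004,-0.012,-0.02],"rot":[0,0,0],"grip":0.015}
    - {"dp":[0,0,-0.02],"rot":[0,0,0],"grip":0.015}
    - {"dp":[0,0,0],"rot":[0,0,0],"grip":0.015}
    - {"dp":[0,0,0],"rot":[0,0,0],"grip":0.015}

```text
clock: 6.55
tcp_pos: [0.5516, -0.1226, 0.1445]
orientation: [-2.259, -2.181, 0.002]
contact_force: [0.0, 0.4, -1.2]
grip_width: 0.0219
```

```bash
python3 -c "
from h import *
st()"
```

```text
t 6.55 tcp [ 0.5516 -0.1226  0.1445] xax [ 3.510e-02  9.994e-01 -1.000e-04] zax [-1.9e-03 -1.0e-04 -1.0e+00] F [ 0.05  0.38 -1.15] M [-0.036 -0.012 -0.013] g 0.0219
```

>>> send_rows:
  motion:
    - {"dp":[-0.0003,0,-0.011],"rot":[0,-0.002,0.0],"grip":0.015}
    - {"dp":[0,0,0],"rot":[0,0,0],"grip":0.015}
    - {"dp":[0,0,0],"rot":[0,0,0],"grip":0.015}

```text
clock: 6.92
tcp_pos: [0.552, -0.1226, 0.1336]
orientation: [2.259, 2.182, 0.002]
contact_force: [0.4, 0.2, -2.0]
grip_width: 0.0219
```

```bash
python3 - <<'E'
from h import *
import pickle
st(); f=grab('wrist'); s=grab('side'); t=grab('top'); pickle.dump((f,s,t),open('w4.pkl','wb'))
tip=[.5512,-.1226,.08]
for n,q in(('w',f),('s',s),('t',t)): print(n,proj(q,[tip]))
c=lambda q,r0,c0:cv2.resize(q['img'][r0:r0+100,c0:c0+130,::-1],None,fx=4.5,fy=4.5,interpolation=2)
u,v=proj(s,[tip])[0].astype(int)
cv2.imwrite('pics/c4.png',cv2.resize(np.vstack([c(f,150,150),c(s,v-50,u-65)]),(390,600)))
cv2.imwrite('pics/c4.png',np.hstack([cv2.resize(c(f,150,150),(400,308)),cv2.resize(c(s,v-50,u-65),(400,308))]))
print(u,v)
E
```

```text
t 6.92 tcp [ 0.552  -0.1226  0.1336] xax [ 0.0347  0.9994 -0.    ] zax [ 2.e-03 -1.e-04 -1.e+00] F [ 0.44  0.24 -2.03] M [ 0.045  0.009 -0.009] g 0.0219
w [[252.22190445 201.30428498]]
s [[309.81277834 162.12294015]]
t [[319.30699587 214.68012796]]
309 162
```

View pics/c4.png

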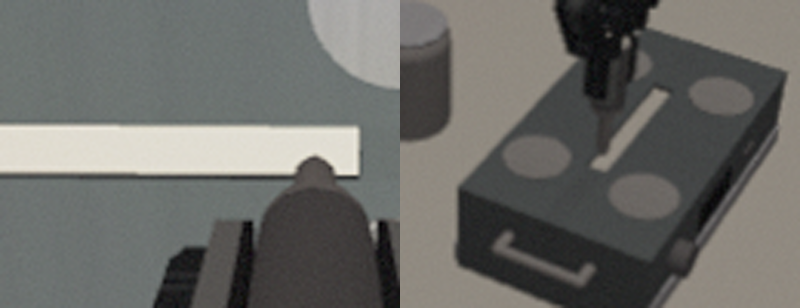

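In the crop the tip is at wrist px (252,201), matching the prediction. The channel edges there are at rows of about 191 and 207, and the channel end is at column 267.

```bash
python3 - <<'E'
from h import *
import pickle
f,s,t=pickle.load(open('w4.pkl','rb'))
print('cam',-f['R'].T@f['t'])
g=lambda p:(150+(p[0]+.5)/3.077-.5,150+(p[1]+.5)/3.077-.5)
for p in((5,124),(268,125.5),(358,127),(358,177.5),(230,176.5),(5,173.5)): print(p,onz(f,g(p),.075).round(4),onz(f,g(p),.071).round(4))
print(f['img'][188:212,240].sum(1),f['img'][188:212,200].sum(1))
E
```

```text
cam [ 0.47991887 -0.12030342  0.27708956]
(5, 124) [ 0.5412 -0.1995  0.075 ] [ 0.5424 -0.2011  0.071 ]
(268, 125.5) [ 0.5438 -0.1341  0.075 ] [ 0.5451 -0.1344  0.071 ]
(358, 127) [ 0.545  -0.1119  0.075 ] [ 0.5463 -0.1117  0.071 ]
(358, 177.5) [ 0.5583 -0.1122  0.075 ] [ 0.5599 -0.112   0.071 ]
(230, 176.5) [ 0.557  -0.1444  0.075 ] [ 0.5585 -0.1448  0.071 ]
(5, 173.5) [ 0.5543 -0.2014  0.075 ] [ 0.5558 -0.203   0.071 ]
[332 331 387 568 672 658 651 662 654 658 657 655 655 660 653 660 659 643
 489 163 258 346 345 339] [331 329 416 633 666 654 652 656 652 660 654 657 651 657 656 655 654 646
 476 194 282 348 337 333]
```

>>> send_rows:
  motion:
    - {"dp":[-0.0008,0,-0.006],"rot":[0,0.001,0.003],"grip":0.015}
    - {"dp":[0,0,0],"rot":[0,0,0],"grip":0.015}
    - {"dp":[0,0,-0.001],"rot":[0,0,0],"grip":0.015}

```text
clock: 7.45
tcp_pos: [0.5512, -0.1225, 0.1264]
orientation: [2.255, 2.186, 0.002]
contact_force: [-0.2, 0.3, -1.3]
grip_width: 0.0221
```

```bash
python3 -c "
from h import *
st()"
```

```text
t 7.45 tcp [ 0.5512 -0.1225  0.1264] xax [0.0313 0.9995 0.    ] zax [ 0.0014 -0.     -1.    ] F [-0.25  0.35 -1.27] M [-0.017  0.025  0.053] g 0.0221
```

>>> send_rows:
  motion:
    - {"dp":[0,0,-0.0012],"rot":[0,0.001,-0.005],"grip":0.015}
    - {"dp":[0,0,-0.0008],"rot":[0,0,0],"grip":0.015}

```text
clock: 7.7
tcp_pos: [0.5514, -0.1225, 0.1244]
orientation: [2.262, 2.18, 0.001]
contact_force: [-1.0, 0.6, 2.2]
grip_width: 0.0219
```

```bash
python3 -c "
from h import *
st()"
```

```text
t 7.7 tcp [ 0.5514 -0.1225  0.1244] xax [ 0.0367  0.9993 -0.    ] zax [ 5.e-04 -0.e+00 -1.e+00] F [-0.98  0.63  2.16] M [0.08  0.063 0.01 ] g 0.0219
```

>>> send_rows:
  motion:
    - {"dp":[-0.0002,-0.003,-0.0005],"rot":[0,0,0],"grip":0.015}
    - {"dp":[-0.0002,-0.003,-0.0005],"rot":[0,0,0],"grip":0.015}
    - {"dp":[-0.0001,-0.003,-0.0005],"rot":[0,0,0],"grip":0.015}

```text
clock: 8.07
tcp_pos: [0.5524, -0.1291, 0.1243]
orientation: [-2.259, -2.182, -0.007]
contact_force: [-1.9, 4.8, 5.7]
grip_width: 0.0217
```

```bash
python3 -c "
from h import *
st()"
```

```text
t 8.07 tcp [ 0.5524 -0.1291  0.1243] xax [0.0347 0.9994 0.0036] zax [ 0.0029  0.0035 -1.    ] F [-1.86  4.75  5.66] M [1.205 0.225 0.019] g 0.0217
```

>>> send_rows:
  motion:
    - {"dp":[-0.0012,-0.0022,-0.0004],"rot":[-0.003,0.003,0],"grip":0.015}
    - {"dp":[-0.0003,-0.0022,-0.0004],"rot":[-0.001,0.001,0],"grip":0.015}
    - {"dp":[-0.0003,-0.0022,-0.0004],"rot":[-0.001,0.001,0],"grip":0.015}

```text
clock: 8.45
tcp_pos: [0.5523, -0.1348, 0.1242]
orientation: [2.258, 2.183, 0.001]
contact_force: [-0.5, 5.5, 6.8]
grip_width: 0.0217
```

```bash
python3 -c "
from h import *
st()"
```

```text
t 8.45 tcp [ 0.5523 -0.1348  0.1242] xax [3.380e-02 9.994e-01 1.000e-04] zax [ 0.001  0.    -1.   ] F [-0.47  5.49  6.83] M [1.494 0.095 0.028] g 0.0217
```

>>> send_rows:
  motion:
    - {"dp":[-0.002,-0.0022,-0.0003],"rot":[-0.001,0.001,-0.002],"grip":0.015}
    - {"dp":[-0.001,-0.0022,-0.0003],"rot":[-0.001,0.001,-0.002],"grip":0.015}
    - {"dp":[-0.0008,-0.0022,-0.0003],"rot":[-0.001,0.001,0],"grip":0.015}

```text
clock: 8.82
tcp_pos: [0.5502, -0.1411, 0.1243]
orientation: [2.26, 2.178, -0.001]
contact_force: [1.3, 4.6, 5.5]
grip_width: 0.0219
```

```bash
python3 -c "
from h import *
st()"
```

```text
t 8.82 tcp [ 0.5502 -0.1411  0.1243] xax [ 0.0372  0.9993 -0.0025] zax [ 0.0014 -0.0025 -1.    ] F [1.33 4.61 5.52] M [ 1.295 -0.236 -0.035] g 0.0219
```

>>> send_rows:
  motion:
    - {"dp":[-0.0003,-0.0022,-0.0004],"rot":[0.001,0.001,0],"grip":0.015}
    - {"dp":[-0.0003,-0.0022,-0.0004],"rot":[0,0.001,0],"grip":0.015}
    - {"dp":[-0.0003,-0.0022,-0.0004],"rot":[0,0.001,0],"grip":0.015}

```text
clock: 9.2
tcp_pos: [0.5503, -0.1454, 0.1242]
orientation: [-2.26, -2.18, -0.002]
contact_force: [-0.9, 6.0, 8.3]
grip_width: 0.022
```

```bash
python3 -c "
from h import *
st()"
```

```text
t 9.2 tcp [ 0.5503 -0.1454  0.1242] xax [0.0358 0.9994 0.0021] zax [-5.0e-04  2.2e-03 -1.0e+00] F [-0.87  5.99  8.28] M [1.665 0.018 0.042] g 0.022
```

>>> send_rows:
  motion:
    - {"dp":[-0.0005,-0.0025,-0.0002],"rot":[-0.002,0,0],"grip":0.015}
    - {"dp":[-0.0003,-0.0025,-0.0003],"rot":[-0.001,0,0],"grip":0.015}
    - {"dp":[-0.0003,-0.0025,-0.0003],"rot":[-0.001,0,0],"grip":0.015}

```text
clock: 9.57
tcp_pos: [0.5499, -0.1509, 0.1242]
orientation: [-2.259, -2.182, -0.001]
contact_force: [-0.9, 4.6, 7.5]
grip_width: 0.022
```

```bash
python3 -c "
from h import *
st()"
```

```text
t 9.57 tcp [ 0.5499 -0.1509  0.1242] xax [0.0345 0.9994 0.0011] zax [ 2.0e-04  1.1e-03 -1.0e+00] F [-0.94  4.63  7.48] M [ 1.532 -0.009  0.012] g 0.022
```

>>> send_rows:
  motion:
    - {"dp":[-0.0004,-0.0025,-0.0002],"rot":[-0.002,0,-0.002],"grip":0.015}
    - {"dp":[-0.0003,-0.0025,-0.0003],"rot":[-0.001,0,0],"grip":0.015}
    - {"dp":[-0.0003,-0.0025,-0.0003],"rot":[-0.001,0,0],"grip":0.015}

```text
clock: 9.95
tcp_pos: [0.5496, -0.1565, 0.1242]
orientation: [2.26, 2.182, 0.001]
contact_force: [0.3, 5.6, 7.4]
grip_width: 0.022
```

```bash
python3 -c "
from h import *
st()"
```

```text
t 9.95 tcp [ 0.5496 -0.1565  0.1242] xax [3.530e-02 9.994e-01 1.000e-04] zax [ 9.e-04  1.e-04 -1.e+00] F [0.34 5.62 7.35] M [ 1.663 -0.013  0.013] g 0.022
```

>>> send_rows:
  motion:
    - {"dp":[-0.0004,-0.0025,-0.0002],"rot":[-0.001,0.001,-0.002],"grip":0.015}
    - {"dp":[-0.0003,-0.0025,-0.0003],"rot":[-0.001,0,0],"grip":0.015}
    - {"dp":[-0.0003,-0.0025,-0.0003],"rot":[-0.001,0,0],"grip":0.015}

```text
clock: 10.32
tcp_pos: [0.5493, -0.162, 0.1242]
orientation: [2.261, 2.181, 0.001]
contact_force: [0.6, 5.7, 7.7]
grip_width: 0.0222
```

```bash
python3 -c "
from h import *
st()"
```

```text
t 10.32 tcp [ 0.5493 -0.162   0.1242] xax [3.610e-02 9.993e-01 1.000e-04] zax [ 5.e-04  1.e-04 -1.e+00] F [0.59 5.69 7.74] M [ 1.503 -0.06   0.011] g 0.0222
```

>>> send_rows:
  motion:
    - {"dp":[-0.0003,-0.0025,-0.0002],"rot":[-0.001,0.001,-0.002],"grip":0.015}
    - {"dp":[-0.0003,-0.0025,-0.0003],"rot":[-0.001,0,0],"grip":0.015}
    - {"dp":[-0.0003,-0.0025,-0.0003],"rot":[-0.001,0,0],"grip":0.015}

```text
clock: 10.7
tcp_pos: [0.549, -0.1675, 0.1242]
orientation: [-2.262, -2.18, -0.0]
contact_force: [1.6, 5.9, 8.1]
grip_width: 0.0217
```

```bash
python3 -c "
from h import *
st()"
```

```text
t 10.7 tcp [ 0.549  -0.1675  0.1242] xax [3.680e-02 9.993e-01 3.000e-04] zax [-1.e-04  3.e-04 -1.e+00] F [1.59 5.95 8.09] M [ 1.576 -0.097  0.025] g 0.0217
```

>>> send_rows:
  motion:
    - {"dp":[-0.0002,-0.0025,-0.0002],"rot":[-0.001,0,-0.002],"grip":0.015}
    - {"dp":[-0.0002,-0.0025,-0.0002],"rot":[-0.001,0,0],"grip":0.015}
    - {"dp":[-0.0002,-0.0025,-0.0003],"rot":[-0.001,0,0],"grip":0.015}

```text
clock: 11.08
tcp_pos: [0.5488, -0.173, 0.1242]
orientation: [-2.262, -2.179, -0.0]
contact_force: [0.3, 6.6, 8.4]
grip_width: 0.0215
```

```bash
python3 -c "
from h import *
st()"
```

```text
t 11.07 tcp [ 0.5488 -0.173   0.1242] xax [3.760e-02 9.993e-01 5.000e-04] zax [-2.e-04  5.e-04 -1.e+00] F [0.29 6.62 8.36] M [ 1.576 -0.05   0.032] g 0.0215
```

>>> send_rows:
  motion:
    - {"dp":[-0.0003,-0.0025,-0.0001],"rot":[-0.001,0,0],"grip":0.015}
    - {"dp":[-0.0003,-0.0025,-0.0002],"rot":[-0.001,0,0],"grip":0.015}
    - {"dp":[-0.0003,-0.0025,-0.0003],"rot":[-0.001,0,0],"grip":0.015}

```text
clock: 11.45
tcp_pos: [0.5483, -0.1788, 0.1242]
orientation: [-2.262, -2.18, -0.0]
contact_force: [0.4, 5.8, 7.8]
grip_width: 0.022
```

```bash
python3 -c "
from h import *
st()"
```

```text
t 11.45 tcp [ 0.5483 -0.1788  0.1242] xax [3.660e-02 9.993e-01 2.000e-04] zax [ 0.e+00  2.e-04 -1.e+00] F [0.35 5.81 7.76] M [ 1.628e+00 -7.300e-02  1.000e-03] g 0.022
```

>>> send_rows:
  motion:
    - {"dp":[-0.0002,-0.0025,-0.0002],"rot":[-0.001,0,0],"grip":0.015}
    - {"dp":[-0.0002,-0.0025,-0.0002],"rot":[-0.001,0,0],"grip":0.015}
    - {"dp":[-0.0002,-0.0025,-0.0003],"rot":[-0.001,0,0],"grip":0.015}

```text
clock: 11.82
tcp_pos: [0.548, -0.1846, 0.1241]
orientation: [-2.26, -2.182, 0.0]
contact_force: [0.3, 5.1, 6.1]
grip_width: 0.0222
```

```bash
python3 -c "
from h import *
st()"
```

```text
t 11.82 tcp [ 0.548  -0.1846  0.1241] xax [3.530e-02 9.994e-01 1.000e-04] zax [-3.e-04  1.e-04 -1.e+00] F [0.31 5.06 6.09] M [ 1.245 -0.135  0.   ] g 0.0222
```

>>> send_rows:
  motion:
    - {"dp":[0.0001,-0.0025,-0.0003],"rot":[-0.001,-0.001,-0.002],"grip":0.015}
    - {"dp":[0.0001,-0.0025,-0.0003],"rot":[-0.001,0,0],"grip":0.015}
    - {"dp":[0,-0.0025,-0.0003],"rot":[-0.001,0,0],"grip":0.015}

```text
clock: 12.2
tcp_pos: [0.5459, -0.1937, 0.1217]
orientation: [2.264, 2.178, -0.008]
contact_force: [0.8, 5.9, 3.3]
grip_width: 0.022
```

```bash
python3 -c "
from h import *
st()"
```

```text
t 12.2 tcp [ 0.5459 -0.1937  0.1217] xax [ 0.0388  0.9992 -0.0042] zax [-0.0034 -0.004  -1.    ] F [0.82 5.91 3.28] M [ 1.734 -0.257 -0.042] g 0.022
```

The tip has dropped 2.5 mm and is now lodged against the far edge, so I've found the port, centred near y ≈ -0.191. I'll centre it and press.

>>> send_rows:
  motion:
    - {"dp":[0.002,0.0025,-0.0003],"rot":[0.004,-0.003,0],"grip":0.015}
    - {"dp":[0,0,-0.001],"rot":[0,0,0],"grip":0.015}

```text
clock: 12.45
tcp_pos: [0.5472, -0.1922, 0.1197]
orientation: [-2.265, -2.177, 0.003]
contact_force: [-0.1, -0.3, -1.1]
grip_width: 0.0221
```

```bash
python3 -c "
from h import *
st()"
```

```text
t 12.45 tcp [ 0.5472 -0.1922  0.1197] xax [ 0.0396  0.9992 -0.001 ] zax [-1.6e-03 -9.0e-04 -1.0e+00] F [-0.14 -0.28 -1.12] M [ 0.05  -0.033 -0.056] g 0.0221
```

>>> send_rows:
  motion:
    - {"dp":[0.0008,0.001,-0.001],"rot":[0.001,-0.0015,0],"grip":0.015}
    - {"dp":[0,0,-0.0015],"rot":[0,0,0],"grip":0.015}
    - {"dp":[0,0,-0.0015],"rot":[0,0,0],"grip":0.015}

```text
clock: 12.82
tcp_pos: [0.5478, -0.1913, 0.1153]
orientation: [-2.265, -2.177, 0.001]
contact_force: [-0.0, 0.7, -0.3]
grip_width: 0.022
```

```bash
python3 -c "
from h import *
st()"
```

```text
t 12.82 tcp [ 0.5478 -0.1913  0.1153] xax [ 3.970e-02  9.992e-01 -2.000e-04] zax [-5.e-04 -2.e-04 -1.e+00] F [-0.02  0.74 -0.28] M [ 0.203  0.043 -0.013] g 0.022
```

>>> send_rows:
  motion:
    - {"dp":[0,0.0006,-0.001],"rot":[0,-0.0005,0],"grip":0.015}
    - {"dp":[0,0,-0.002],"rot":[0,0,0],"grip":0.015}
    - {"dp":[0,0,-0.002],"rot":[0,0,0],"grip":0.015}

```text
clock: 13.2
tcp_pos: [0.5477, -0.1909, 0.11]
orientation: [2.265, 2.177, -0.0]
contact_force: [0.5, 1.3, -1.2]
grip_width: 0.0222
```

```bash
python3 -c "
from h import *
st()"
```

```text
t 13.2 tcp [ 0.5477 -0.1909  0.11  ] xax [ 3.970e-02  9.992e-01 -5.000e-04] zax [ 1.e-04 -5.e-04 -1.e+00] F [ 0.46  1.29 -1.22] M [ 0.072 -0.019 -0.024] g 0.0222
```

>>> send_rows:
  motion:
    - {"dp":[0,0.0004,-0.002],"rot":[0,0,0],"grip":0.015}
    - {"dp":[0,0,-0.003],"rot":[0,0,0],"grip":0.015}
    - {"dp":[0,0,-0.003],"rot":[0,0,0],"grip":0.015}

```text
clock: 13.58
tcp_pos: [0.5478, -0.1906, 0.1015]
orientation: [2.265, 2.176, -0.0]
contact_force: [0.3, 0.5, -0.9]
grip_width: 0.0218
```

```bash
python3 -c "
from h import *
st()"
```

```text
t 13.57 tcp [ 0.5478 -0.1906  0.1015] xax [ 3.980e-02  9.992e-01 -7.000e-04] zax [ 3.e-04 -7.e-04 -1.e+00] F [ 0.28  0.51 -0.93] M [ 0.048 -0.012  0.016] g 0.0218
```

Home should be at TCP z ≈ 0.0904.

>>> send_rows:
  motion:
    - {"dp":[0,0,-0.003],"rot":[0,0,0],"grip":0.015}
    - {"dp":[0,0,-0.003],"rot":[0,0,0],"grip":0.015}
    - {"dp":[0,0,-0.002],"rot":[0,0,0],"grip":0.015}

```text
clock: 13.95
tcp_pos: [0.5477, -0.1907, 0.0928]
orientation: [2.265, 2.176, -0.001]
contact_force: [-0.1, 0.3, -0.2]
grip_width: 0.0216
```

```bash
python3 -c "
from h import *
st()"
```

```text
t 13.95 tcp [ 0.5477 -0.1907  0.0928] xax [ 3.980e-02  9.992e-01 -8.000e-04] zax [ 1.e-04 -8.e-04 -1.e+00] F [-0.11  0.32 -0.17] M [-0.007  0.009  0.016] g 0.0216
```

>>> send_rows:
  motion:
    - {"dp":[0,0,-0.0014],"rot":[0.0008,0,0],"grip":0.015}
    - {"dp":[0,0,-0.0008],"rot":[0,0,0],"grip":0.015}
    - {"dp":[0,0,-0.0006],"rot":[0,0,0],"grip":0.015}

```text
clock: 14.32
tcp_pos: [0.5479, -0.1907, 0.0905]
orientation: [-2.265, -2.177, -0.001]
contact_force: [-4.3, 1.2, 8.3]
grip_width: 0.0221
```

```bash
python3 -c "
from h import *
st()"
```

```text
t 14.32 tcp [ 0.5479 -0.1907  0.0905] xax [4.000e-02 9.992e-01 4.000e-04] zax [ 4.e-04  4.e-04 -1.e+00] F [-4.27  1.16  8.25] M [ 0.35   0.737 -0.041] g 0.0221
```

The collar is seated: z is 0.0905 and the force is about 8 N. Releasing.

>>> send_rows:
  motion:
    - {"dp":[0,0,0.0],"rot":[0,0,0],"grip":0.015}
    - {"dp":[0,0,0],"rot":[0,0,0],"grip":0.03}
    - {"dp":[0,0,0],"rot":[0,0,0],"grip":0.05}
    - {"dp":[0,0,0.001],"rot":[0,0,0],"grip":0.07}
    - {"dp":[0,0,0.001],"rot":[0,0,0],"grip":0.08}
    - {"dp":[0,0,0.001],"rot":[0,0,0],"grip":0.08}
    - {"dp":[0,0,0.02],"rot":[0,0,0],"grip":0.08}
    - {"dp":[0,0,0.04],"rot":[0,0,0],"grip":0.08}
    - {"dp":[0,0,0.04],"rot":[0,0,0],"grip":0.08}
    - {"dp":[0,0,0.02],"rot":[0,0,0],"grip":0.08}
    - {"dp":[0,0,0],"rot":[0,0,0],"grip":0.08}
    - {"dp":[0,0,0],"rot":[0,0,0],"grip":0.08}

```text
clock: 15.82
tcp_pos: [0.5469, -0.1904, 0.2163]
orientation: [-2.265, -2.176, 0.0]
contact_force: [0.8, 0.2, -1.2]
grip_width: 0.0803
```

```bash
python3 - <<'E'
from h import *
import pickle
st(); f=grab('wrist'); s=grab('side')
P=[[.5480,-.1905,.127],[.5480,-.1905,.075]]
print(proj(f,P),proj(s,P))
u,v=proj(s,P)[0].astype(int)
cv2.imwrite('pics/c5.png',np.hstack([cv2.resize(f['img'][100:300,120:380,::-1],(400,308)),cv2.resize(s['img'][v-40:v+60,u-65:u+65,::-1],(400,308),interpolation=2)]));print(u,v)
E
```

```text
t 15.82 tcp [ 0.5469 -0.1904  0.2163] xax [3.990e-02 9.992e-01 5.000e-04] zax [-8.e-04  6.e-04 -1.e+00] F [ 0.79  0.21 -1.25] M [ 0.025  0.052 -0.024] g 0.0803
[[252.11661687 189.66918327]
 [252.06844152 174.95711384]] [[326.01626923 127.49153813]
 [323.66617761 147.41438903]]
326 127
```

View pics/c5.png

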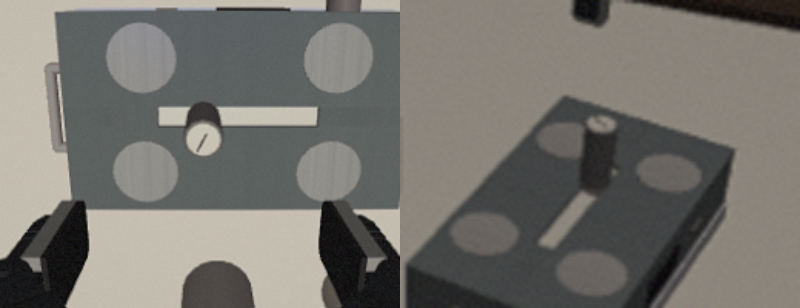

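Both views show the thermometer upright in the port with its head at z ≈ 0.127. The wrist sees it at (252,190) and the side camera at (326,127), both matching the predictions for fully home.

```bash
python3 -c "
from h import *
hand_in()"
```

```text
the job is handed in; nothing more can be done
```

The thermometer is home in the warmer's port, standing upright and released, and I have handed the job in; `hand_in()` gave no verdict.

- **What I did:** I took the thermometer out of the brown stand and set its tip in the +y end of the channel. I slid it along the floor with about 4–10 N of downward force. It dropped into the port about 24 mm to the −y side of the channel's middle. I freed the nose from the far edge, centred it, pressed it down with about 8–10 N, let go and backed off upwards. The robot's clock read 15.8 s.
- **Last checks:** When pressed home, the gripper had come down 34 mm from floor contact, the depth expected for fully home. After release, the head showed within about 1 px of where a seated thermometer should appear in both the wrist and side pictures. The gripper was clear of everything.
- **Less certain:** Forces were only read at the end of each move, so a brief peak in between could have been missed. I did not re-measure the bowl, cup and caddy, but the arm's path stayed away from them.
- **Unexpected:** The larger look-alike thermometer fell over onto the table by itself early on. The robot never touched it.

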